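Unlock the tray carrier and draw out the glue-pot tray

ROBOT

A 6-joint arm with a two-finger parallel gripper is mounted at the origin on the work surface. World frame = base frame: x ahead of the robot, y to its left, z up, the work surface at z = 0. Lengths are in m, angles in rad, forces in N, time in s.
With the tool pointing down it reaches from about 0.425 to 0.95 m from the base axis. Payload 3.5 kg.
Tool frame: the origin (TCP) lies at the very end of the fingers, on their centre line; the grasp point (between the pads) lies 19 mm behind it; z points along the fingers, y is the direction in which the jaws open and shut (so a half turn about z gives the same grasp; the last joint's range is limited). The gripper opens to 85 mm and grips with 20 to 120 N. Pads are 22 mm wide; open, the fingers measure 114 mm over their backs; the gripper's body (76 mm by 85 mm) begins 54 mm behind the grasp point. The pads swing forward as they close: fully open they stand 13 mm farther back than shut.
Start: joints at [1.057, 0.286, 1.577, -0, 1.279, -0.15], TCP at [0.24, 0.631, 0.231] pointing down, gripper open.
Joint ranges: [-2.77, 2.77], [-0.9, 2.22], [0.21, 2.48], [-1.53, 4.67], [0.24, 2.81], [-2.84, 2.84]. Speed limits (rad/s): [2.79, 2.79, 3.14, 3.14, 3.14, 3.14].

INTERFACE

Orientations are given as a unit quaternion [x, y, z, w].
In Python, from plant import get_state, read_camera, sign_off gives the robot as it stands.
- The arm moves only by the tool step_arm, never from a script. Its argument "targets" is a list that holds one entry, the list of rows, each a list of 5 numbers: the opening, from 0 (shut) to 1 (fully open), then the shift along the tool's x, y, z each as a share of 4 cm, from -1 to 1, then the turn about the tool's z as a share of 5 degrees, from -1 to 1. A call has 1 to 10 rows; each row shifts and turns the commanded pose from where the row before left it, along the tool's axes as they then stand; what a row does not reach is not made up. A row lasts 1/12 s, in which the tool goes at most 41.7 mm and 7.16 degrees, less where a joint would pass 70% of its speed; a pose out of reach is approached as far as the arm can. A call with a number of a shift or a turn outside -1 to 1 is refused whole. A call with a gripper value outside its range is refused whole. The fingers move at their own pace and stop on an object; "squeeze" is the grip in N (left out, the last holds). Time passes only in rows, so rows that do not move let the fingers close. It gives the time, the measured TCP pose, the force and the opening at its end, in the units of the state.
- get_state(): the state, without advancing time (a new reading comes with each control period).
- read_camera(name): name is "scene" or "top"; returns a dict with "pixels" (384x512x3 uint8, red, green, blue), "range_z" (384x512 float32, m along the optical axis (not along the pixel's ray), 0 where there is no reading), "mtx" (3x3 intrinsics, pixels), "rvec" (rotation vector, rad) and "tvec" (3), from world to camera coordinates, as OpenCV has them. Camera axes: x right, y down, z forward; pixel columns grow to the right and rows downward; lengths in m; the calibration is good to about 2 mm. A picture is of the moment at which its call begins.
- sign_off(): hands the job in, once; it reports no verdict.
The state is a dict: "time": time; "qpos": joint angles; "dq": joint speeds; "joint_efforts": joint torques, N m; "eef_pos": TCP position; "tcp_rot": TCP orientation; "contact_force": force on the tool from outside, world axes, zero at the start; "wrist_torque": the same for the moment, N m; "opening": opening from 0.0 (shut) to 1.0 (fully open).
Only numpy, scipy, OpenCV 4.12 (cv2) and the standard library are available. Lean on these libraries where they do the work, as an engineer would, in place of code of your own. Each camera call takes 0.05 s, during which the arm holds its last target.

TASK

Get the glue pots ready for the children: pull the spring clip sideways out of the stud on the tray carrier and leave it lying clear of the stud, then swing the lock bar up until it stands about upright. Draw the tray with the glue pots about 6 cm out of the carrier, so that it still rests level in it; leave the brush tray in its place and do not disturb the other things on the table.

Things in the scene. Friction and masses are not known exactly. Their poses are not given: they have to be found in the camera images.
- carrier: Low plywood tray carrier, fixed, 211 (x) x 278 (y) mm. Origin on the table under the stud; x points front to back (away from the robot), y left, z up. Base board 8 mm thick from x -125 to +86. A deck over x -50 to +86 (top 69 mm high, underside 57) covers the rear of two bays open to the front, centre lines y +67 and -67, between walls; ahead of the deck they have rails 30 mm high.
- stud_hole (a point): Centre of the 7 mm cross hole in the upright steel stud (18 mm diameter) on the carrier's deck at carrier x 0, y 0. The hole is 86 mm above the table and runs along the carrier's y; the stud ends 101 mm above the table. It passes up through the lock bar (top of the bar 82 mm above the table).
- clip: Loose R-clip of 5 mm steel spring wire, 106 mm long, held flat in the stud. Origin on its straight leg at the middle of the stud; its x runs along the leg to the finger loop (carrier +y), z up. The leg ends at x -26 mm; the bowed leg grips round the stud on the clip's +y side. A pull along +x of some 5 to 15 N springs it off; free after 36 mm, it then drops on the deck. It may droop a few mm.
- clip_loop (a point): Centre of the clip's round finger loop (38 mm inside, 48 mm outside diameter, 5 mm wire, open from above), 56 mm from the clip's origin. Seated, its wire is about 81 to 86 mm above the table; the deck 10 to 15 mm below it is clear.
- lock_bar (a joint): Angle of the aluminium lock bar (rad): 0 lying over the deck, 1.57 upright, stop at 1.75; it turns about point hinge, its front end going up and away from the robot. Stiff hinge: it stays where left; about 5 N at the knob moves it. A 40 x 12 flat with a flat across its front end, 200 wide and 6 thick, that hangs 9 mm in front of both trays (32 to 50 mm above the table when down).
- hinge (a point): Middle of the lock bar's hinge axis (along the carrier's y): carrier x +68 mm, y 0, 76 mm above the table.
- knob (a point): Centre of the black ball knob (30 mm diameter) on top of the lock bar's front end; bar down: 186 mm in front of the hinge, 40 mm above it (116 mm above the table), 34 mm above the bar's top. It turns with the bar.
- tray_pots: Loose white open tray, 200 (x) x 120 (y) x 45 (z) mm, 4 mm walls and floor, holding nine upright round glue pots 34 mm wide, 41 mm high. It sits in one of the two bays. Origin under its centre, axes as the carrier's. Front wall at x -100; foremost pots begin at x -52, leaving 44 mm free behind the wall. Home: origin at carrier x -25, 8 mm above the table. It slides along carrier x.
- tray_brushes: The same white tray holding brushes that lie flat, in the other bay.
- carton: Small drink carton, 62 x 62 x 130 mm, upright; origin under its centre.
- glue_cup: Small white cup, 68 mm across, 45 mm high, with a brush standing in it; origin under its centre.
- scissors: Child's scissors with yellow handles, 125 mm long, 10 mm high, lying flat; origin near the pivot.
There are look-alikes about, which are no part of the job. What is shaped like the tray_pots but blue is not meant.

How it is judged:
By the outcome, as a careful person would: the job done as asked, in the order asked, and still so for the second after the job is handed in, with the robot touching nothing.
It also fails if it takes over 64 s, if anything falls off the work surface, if the arm or the gripper's body presses on something with over 40 N, if the wrist force passes 120 N, or if a joint passes its speed limit or range.

## Working session

There is one attempt and no reset: what is moved stays moved. The work goes in short steps, Python scripts to look and compute and a tool call to move; the robot and the scene stay as the last step left them, time stands still between calls to the robot, and variables do not carry over. Pictures are saved under pics/ and viewed, and the job is handed in when it is done.

Besides the shell and the picture viewer there is one more tool, called after "Call:" as name([rows], argument=value, ...), one row to a line, values as JSON. step_arm: Moves the arm, as the interface text tells. Shift numbers are shares of 4 cm and turn numbers shares of 5 degrees, none past 1 either way. Its arguments: {"type":"object","properties":{"targets":{"type":"array"},"squeeze":{"type":"number"}},"required":["targets"]}

```bash
mkdir -p pics; ls; cat > h.py <<'E'
import numpy as np, cv2
from plant import get_state, read_camera, sign_off
def grab(name,fn=None):
    c=read_camera(name); R=cv2.Rodrigues(np.array(c["rvec"],float))[0]; c["R"]=R; c["t"]=np.array(c["tvec"],float).ravel()
    c["K"]=np.array(c["mtx"],float)
    if fn: cv2.imwrite("pics/"+fn,cv2.cvtColor(c["pixels"],cv2.COLOR_RGB2BGR))
    return c
def ray(c,u,v):
    d=c["R"].T@(np.linalg.inv(c["K"])@np.array([u,v,1.])); o=-c["R"].T@c["t"]; return o,d
def onz(c,u,v,z):
    o,d=ray(c,u,v); return o+d*(z-o[2])/d[2]
def tri(c1,p1,c2,p2):
    o1,d1=ray(c1,*p1);o2,d2=ray(c2,*p2)
    A=np.stack([d1,-d2],1); s=np.linalg.lstsq(A,o2-o1,rcond=None)[0]
    a=o1+s[0]*d1;b=o2+s[1]*d2
    return (a+b)/2,np.linalg.norm(a-b)
def cloud(c):
    z=c["range_z"].astype(float); v,u=np.mgrid[0:z.shape[0],0:z.shape[1]]
    p=np.stack([u,v,np.ones_like(u)],-1)@np.linalg.inv(c["K"]).T*z[...,None]
    P=(p-c["t"])@c["R"]; P[z==0]=np.nan
    return P
def proj(c,p):
    q=c["K"]@(c["R"]@np.array(p,float)+c["t"]); return q[:2]/q[2]
E
python3 - <<'E'
from h import *
s=get_state();print({k:np.round(v,3).tolist() for k,v in s.items()})
for n in ("scene","top"):
    c=grab(n,n+"0.png"); print(n,c["K"].round(1).tolist(),(-c["R"].T@c["t"]).round(3), c["R"].round(2).tolist())
E
```

```text
pics
{'time': 0.0, 'qpos': [1.057, 0.287, 1.578, 0.0, 1.279, -0.15], 'dq': [-0.0, -0.0, 0.001, 0.0, 0.0, -0.0], 'joint_efforts': [-0.002, -40.6, -29.262, -0.0, 0.006, 0.0], 'eef_pos': [0.24, 0.63, 0.23], 'tcp_rot': [0.181, 0.983, -0.001, -0.0], 'contact_force': [0.598, 0.443, -0.189], 'wrist_torque': [0.033, -0.009, -0.003], 'opening': 0.997}
scene [[459.1, 0.0, 251.6], [0.0, 459.1, 190.5], [0.0, 0.0, 1.0]] [0.894 0.658 1.402] [[-0.86, 0.51, -0.0], [0.44, 0.73, -0.52], [-0.27, -0.44, -0.86]]
top [[377.1, 0.0, 255.4], [0.0, 377.1, 191.4], [0.0, 0.0, 1.0]] [ 0.302 -0.033  1.099] [[0.08, -1.0, 0.0], [-0.98, -0.08, -0.2], [0.2, 0.02, -0.98]]
```

View pics/scene0.png

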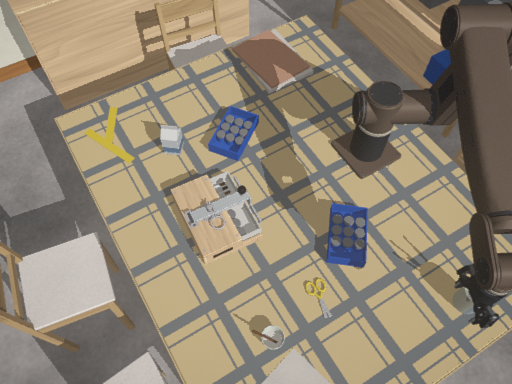

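View pics/top0.png

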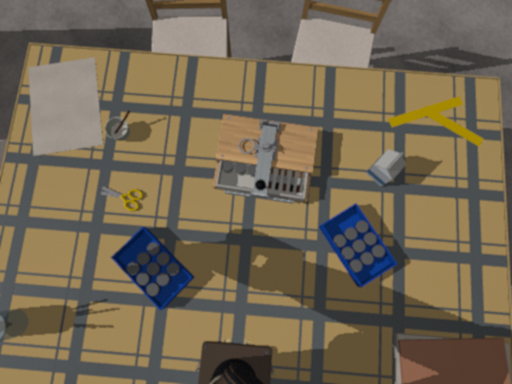

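The scene shot shows the carrier at about (215,215) with the black knob at (241,190), and the gripper at right (480,300). In the top shot the carrier is at (267,158) with the knob at (260,185). The pots seem to be in the left bay. I'll zoom in to confirm.

```bash
python3 - <<'E'
from h import *
c=grab("scene");d=grab("top")
a=cv2.cvtColor(c["pixels"],4)[160:275,160:275]; b=cv2.cvtColor(d["pixels"],4)[105:210,205:330]
cv2.imwrite("pics/z1.png",cv2.resize(a,None,fx=5,fy=5,interpolation=cv2.INTER_CUBIC))
cv2.imwrite("pics/z2.png",cv2.resize(b,None,fx=5.5,fy=5.5,interpolation=cv2.INTER_CUBIC))
for n,k in(("scene",c),("top",d)):
    P=cloud(k); np.save(n+"P.npy",P)
    hsv=k["pixels"].max(-1)
    print(n,[P[v,u].round(3).tolist() for u,v in ([(241,190),(215,215)] if n=="scene" else [(260,184),(268,125),(240,150)])])
E
```

```text
scene [[0.525, -0.026, 0.122], [0.635, -0.006, 0.088]]
top [[0.518, -0.027, 0.131], [0.703, -0.036, 0.081], [0.623, 0.037, 0.08]]
```

View pics/z1.png

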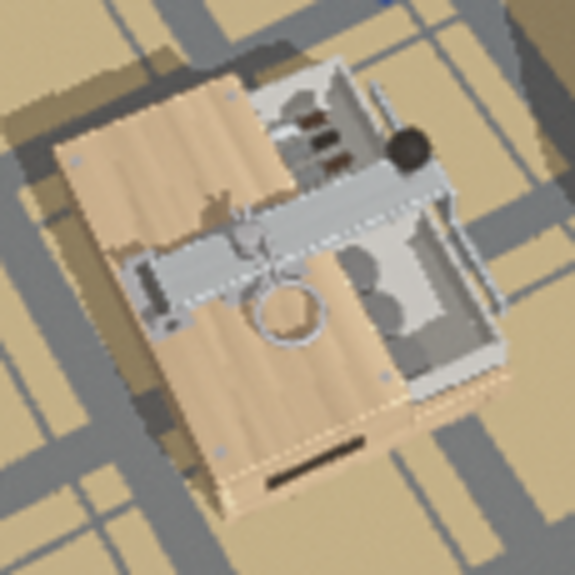

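View pics/z2.png

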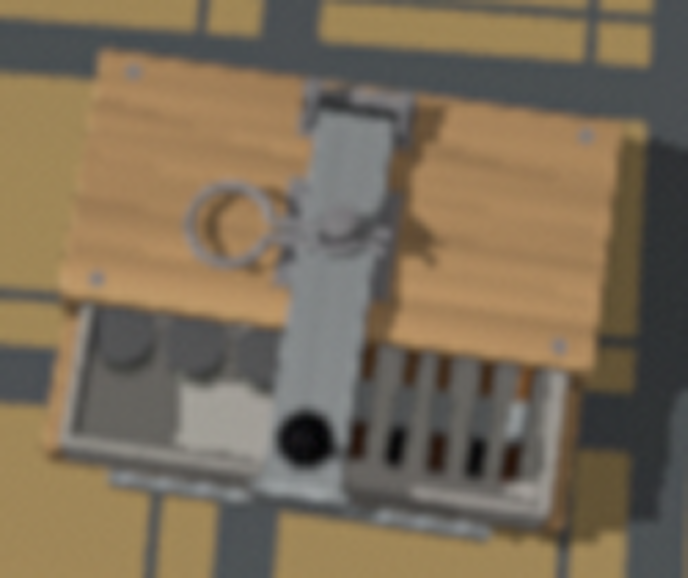

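Zoomed in, the pots are in the bay on the carrier's +y side and the brushes in the other one. The loop is at z1 (289,311) and z2 (232,224), the stud top at z1 (248,230) and z2 (345,222), and the knob at z1 (408,149) and z2 (306,438).

```bash
python3 - <<'E'
from h import *
c=grab("scene");d=grab("top")
def s(x,y):return ((x+.5)/5-.5+160,(y+.5)/5-.5+160)
def t(x,y):return ((x+.5)/5.5-.5+205,(y+.5)/5.5-.5+105)
def blob(k,x0,y0,r=8):
    g=k["pixels"].max(-1).astype(int)[y0-r:y0+r,x0-r:x0+r]; m=g<70
    v,u=np.nonzero(m); return (u.mean()+x0-r,v.mean()+y0-r),m.sum()
k1,n1=blob(c,241,190);k2,n2=blob(d,260,184);print(k1,n1,k2,n2)
print("knob",tri(c,k1,d,k2))
pts={"loop":((289,311),(232,224)),"stud":((248,230),(345,222)),"scr_LR":((219,453),(134,72)),"scr_LF":((385,376),(97,278)),"scr_RR":((75,160),(586,136)),"scr_RF":((231,96),(558,346)),"trayFLtop":((503,350),(68,445))}
R={}
for n,(a,b) in pts.items():
    p,e=tri(c,s(*a),d,t(*b));R[n]=p;print(n,p.round(4),round(e,4))
a=R["scr_LF"]-R["scr_RF"];b=R["scr_LR"]-R["scr_RR"];print(np.degrees([np.arctan2(-a[0],a[1]),np.arctan2(-b[0],b[1])]))
a=R["scr_LR"]-R["scr_LF"];b=R["scr_RR"]-R["scr_RF"];print(np.degrees([np.arctan2(a[1],a[0]),np.arctan2(b[1],b[0])]))
# yaw from the knob to stud
a=R["stud"]-tri(c,k1,d,k2)[0];print(np.degrees(np.arctan2(a[1],a[0])),np.hypot(*a[:2]))
# deck height by cloud
P=cloud(d)
for n in pts:
    if n.startswith("scr"):
        u,v=np.round(t(*pts[n][1])).astype(int); print(n,np.nanmedian(P[v-2:v+3,u-2:u+3].reshape(-1,3),0).round(3))
P=cloud(c)
for n in pts:
    if n.startswith("scr"):
        u,v=np.round(s(*pts[n][0])).astype(int); print(n,np.nanmedian(P[v-2:v+3,u-2:u+3].reshape(-1,3),0).round(3))
E
```

```text
(np.float64(241.02439024390245), np.float64(189.5609756097561)) 41 (np.float64(260.3), np.float64(184.55)) 80
knob (array([ 0.52118108, -0.02921375,  0.1163141 ]), np.float64(0.0028668305774292983))
loop [0.6383 0.0181 0.0822] 0.0021
stud [ 0.637  -0.0388  0.1012] 0.0003
scr_LR [0.7218 0.0773 0.0696] 0.0023
scr_LF [0.6065 0.0856 0.0725] 0.0013
scr_RR [ 0.705  -0.1619  0.0714] 0.0026
scr_RF [ 0.5904 -0.1534  0.0711] 0.0022
trayFLtop [0.524  0.0956 0.0415] 0.0005
[-3.85547469 -4.01241456]
[-4.11160212 -4.24986989]
-4.7409501255391735 0.11620645428264423
scr_LR [0.72  0.078 0.069]
scr_LF [0.607 0.087 0.07 ]
scr_RR [ 0.706 -0.161  0.069]
scr_RF [ 0.589 -0.152  0.07 ]
scr_LR [0.723 0.075 0.069]
scr_LF [0.606 0.085 0.069]
scr_RR [ 0.705 -0.161  0.07 ]
scr_RF [ 0.59  -0.156  0.069]
```

```bash
cat >> h.py <<'E'
from scipy.spatial.transform import Rotation as Ro
YAW=np.radians(-4.2); STUD=np.array([.637,-.038,0])
CX=np.array([np.cos(YAW),np.sin(YAW),0]);CY=np.array([-np.sin(YAW),np.cos(YAW),0])
def carr(x,y,z): return STUD+x*CX+y*CY+np.array([0,0,z])
def tocarr(p): d=np.array(p)-STUD; return np.array([d@CX,d@CY,d[2]])
def plan(target,ydir=None):
    """target TCP world; ydir: world angle (deg) wanted for tool y. prints turn units, then shift units in the tool frame after turning"""
    s=get_state(); R=Ro.from_quat(s["tcp_rot"]).as_matrix(); p=np.array(s["eef_pos"])
    turn=0
    if ydir is not None:
        cur=np.degrees(np.arctan2(R[1,1],R[0,1])); turn=-((ydir-cur+90)%180-90)
    R2=R@Ro.from_euler("z",turn,degrees=True).as_matrix()
    print("t",round(s["time"],2),"carr",tocarr(p).round(4),"z axis",R[:,2].round(3),"open",round(s["opening"],3),"F",np.round(s["contact_force"],1),"q6",round(s["qpos"][5],2))
    print("turn units",round(turn/5,3),"shift before turning",(R.T@(np.array(target)-p)/.04).round(3),"after",(R2.T@(np.array(target)-p)/.04).round(3))
E
python3 - <<'E'
from h import *
p=carr(.0,.077,.15); print(p, tocarr([.638,.018,.08])); plan(p,85.8)
E
```

```text
[0.64263934 0.03879321 0.15      ] [-0.00310402  0.05592285  0.08      ]
t 0.3 carr [-0.4449  0.6378  0.2309] z axis [-0.    -0.001 -1.   ] open 1.003 F [ 1.  -0.9  0.4] q6 -0.15
turn units -3.329 shift before turning [-14.671 -10.245   2.028] after [-11.122 -14.018   2.028]
```

Call:
step_arm([
  [[0.28,0,0,0,-0.83],[0.28,0,0,0,-0.83],[0.28,0,0,0,-0.83],[0.28,0,0,0,-0.84],[0.28,-0.55,-0.7,0,0],[0.28,-0.55,-0.7,0,0],[0.28,-0.55,-0.7,0,0],[0.28,-0.55,-0.7,0,0],[0.28,-0.55,-0.7,0,0],[0.28,-0.55,-0.7,0,0]],
], squeeze=40)

```text
time: 1.13
eef_pos: [0.3601, 0.4522, 0.2314]
tcp_rot: [0.036, 0.999, 0.0, 0.0]
contact_force: [0.1, 0.5, -0.3]
opening: 0.283
```

Call:
step_arm([
  [[0.28,-0.55,-0.7,0,0],[0.28,-0.55,-0.7,0,0],[0.28,-0.55,-0.7,0,0],[0.28,-0.55,-0.7,0,0],[0.28,-0.55,-0.7,0,0],[0.28,-0.55,-0.7,0,0],[0.28,-0.55,-0.7,0,0],[0.28,-0.55,-0.7,0,0],[0.28,-0.55,-0.7,0,0],[0.28,-0.55,-0.7,0,0]],
])

```text
time: 1.97
eef_pos: [0.5592, 0.1567, 0.2315]
tcp_rot: [0.037, 0.999, 0.0, 0.0]
contact_force: [-0.4, 0.5, 0.1]
opening: 0.286
```

```bash
python3 - <<'E'
from h import *
plan(carr(-.002,.077,.12),85.8)
E
```

```text
t 1.97 carr [-0.0919  0.1885  0.2315] z axis [ 0.  0. -1.] open 0.286 F [-0.4  0.5  0.1] q6 -1.4
turn units -0.0 shift before turning [-2.246 -2.787  2.788] after [-2.246 -2.787  2.788]
```

Call:
step_arm([
  [[0.28,-0.56,-0.7,0,0],[0.28,-0.56,-0.7,0.4,0],[0.28,-0.56,-0.7,0.8,0],[0.28,-0.56,-0.69,0.8,0],[0.28,0,0,0.79,0],[0.28,0,0,0,0],[0.28,0,0,0,0]],
])

```text
time: 2.55
eef_pos: [0.6325, 0.0481, 0.1257]
tcp_rot: [0.037, 0.999, 0.0, -0.003]
contact_force: [0.1, 0.3, 0.4]
opening: 0.284
```

```bash
python3 - <<'E'
from h import *
c=grab("scene");d=grab("top")
a=cv2.cvtColor(c["pixels"],4)[160:275,160:275]; b=cv2.cvtColor(d["pixels"],4)[105:210,205:330]
cv2.imwrite("pics/z3.png",np.hstack([cv2.resize(a,(400,400),interpolation=cv2.INTER_CUBIC),cv2.resize(b,(400,400),interpolation=cv2.INTER_CUBIC)]))
plan(carr(-.002,.077,.074),85.8)
E
```

```text
t 2.65 carr [-0.0083  0.0864  0.1301] z axis [ 0.003 -0.    -1.   ] open 0.276 F [ 0.2 -0.2  0.3] q6 -1.58
turn units 0.012 shift before turning [-0.153 -0.236  1.404] after [-0.153 -0.236  1.404]
```

View pics/z3.png

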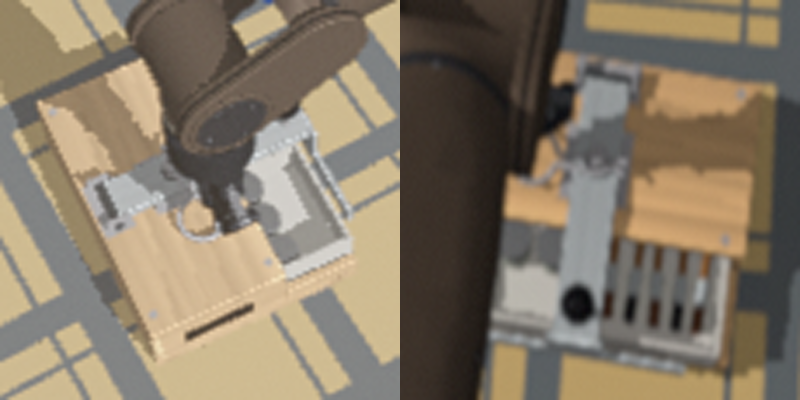

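The gripper hovers above the loop's +y rim (left half, about (225,205)), and nothing has moved. Next I'll centre it and come down slowly.

Call:
step_arm([
  [[0.28,-0.15,-0.24,0,0],[0.28,0,0,0.2,0],[0.28,0,0,0.2,0],[0.28,0,0,0.2,0],[0.28,0,0,0,0],[0.28,0,0,0,0]],
])

```text
time: 3.15
eef_pos: [0.6386, 0.0384, 0.1028]
tcp_rot: [0.036, 0.999, 0.0, -0.001]
contact_force: [0.2, 0.1, 0.2]
opening: 0.284
```

```bash
python3 - <<'E'
from h import *
plan(carr(-.002,.077,.074),85.8)
E
```

```text
t 3.15 carr [-0.004   0.0763  0.1028] z axis [-0.003  0.    -1.   ] open 0.284 F [0.2 0.1 0.2] q6 -1.6
turn units 0.004 shift before turning [-0.051  0.017  0.719] after [-0.051  0.017  0.719]
```

Call:
step_arm([
  [[0.28,-0.05,0.02,0.17,0],[0.28,0,0,0.17,0],[0.28,0,0,0.17,0],[0.28,0,0,0.17,0],[0.28,0,0,0,0],[0.28,0,0,0,0]],
])

```text
time: 3.65
eef_pos: [0.641, 0.0388, 0.0758]
tcp_rot: [0.037, 0.999, 0.0, -0.001]
contact_force: [-0.1, -0.3, 0.9]
opening: 0.276
```

```bash
python3 - <<'E'
from h import *
c=grab("scene")
a=cv2.cvtColor(c["pixels"],4)[180:250,180:250]
cv2.imwrite("pics/z4.png",cv2.resize(a,(560,560),interpolation=cv2.INTER_CUBIC))
plan(carr(-.002,.077,.074),85.8)
E
```

```text
t 3.7 carr [-0.0011  0.0769  0.0765] z axis [-0.001  0.    -1.   ] open 0.282 F [-0.8 -0.3  0.5] q6 -1.59
turn units 0.001 shift before turning [0.022 0.003 0.063] after [0.022 0.003 0.063]
```

View pics/z4.png

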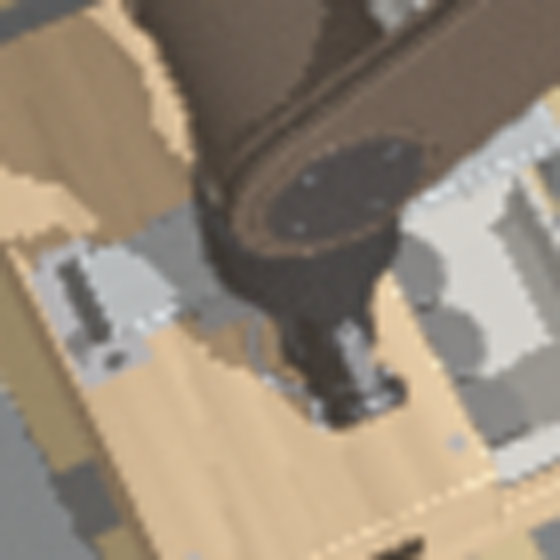

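The fingers straddle the loop's outer rim at about (330,405), with no contact force. I'll close on it.

Call:
step_arm([
  [[0.28,0,0,0.06,0],[0,0,0,0,0],[0,0,0,0,0],[0,0,0,0,0],[0,0,0,0,0],[0,0,0,0,0],[0,0,0,0,0]],
], squeeze=50)

```text
time: 4.28
eef_pos: [0.6412, 0.039, 0.0744]
tcp_rot: [0.037, 0.999, 0.0, -0.001]
contact_force: [-1.9, 1.3, -0.2]
opening: 0.038
```

Call:
step_arm([
  [[0,0,0,0,0],[0,0,0.1,0,0],[0,0,0.1,0,0],[0,0,0.1,0,0],[0,0,0.1,0,0],[0,0,0,0,0]],
])

```text
time: 4.78
eef_pos: [0.6421, 0.0539, 0.074]
tcp_rot: [0.037, 0.999, -0.001, -0.001]
contact_force: [-4.2, -2.8, 0.1]
opening: 0.036
```

```bash
cat > look.py <<'E'
from h import *
import sys
n=sys.argv[1]
c=grab("scene");d=grab("top")
a=cv2.cvtColor(c["pixels"],4)[160:275,160:275]; b=cv2.cvtColor(d["pixels"],4)[105:220,205:330]
cv2.imwrite("pics/"+n,np.hstack([cv2.resize(a,(400,400),interpolation=cv2.INTER_CUBIC),cv2.resize(b,(400,400),interpolation=cv2.INTER_CUBIC)]))
E
python3 look.py z5.png
```

```text
(no output)
```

View pics/z5.png

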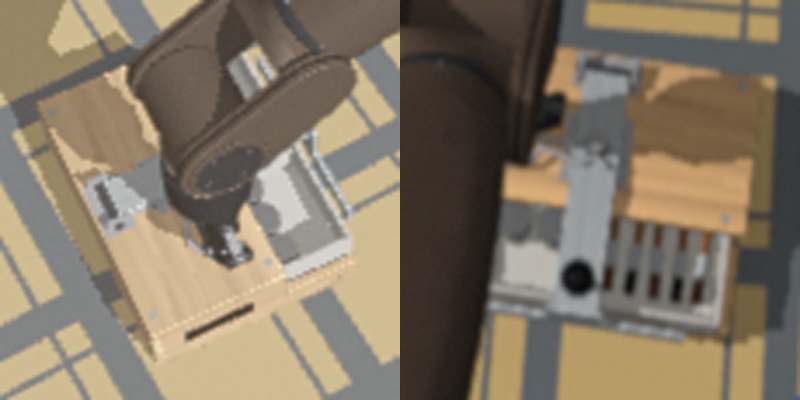

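The clip seems to be following: the loop's trailing wire is at (190,230) and the pull is about 5 N. I'll keep pulling.

Call:
step_arm([
  [[0,0,0.15,0,0],[0,0,0.15,0,0],[0,0,0.15,0,0],[0,0,0.15,0,0],[0,0,0.15,0,0],[0,0,0.15,0,0],[0,0,0.15,0,0],[0,0,0,0,0]],
])

```text
time: 5.55
eef_pos: [0.6464, 0.0981, 0.0748]
tcp_rot: [0.036, 0.999, 0.0, 0.001]
contact_force: [0.6, 0.5, -0.4]
opening: 0.038
```

```bash
python3 look.py z6.png
```

```text
(no output)
```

View pics/z6.png

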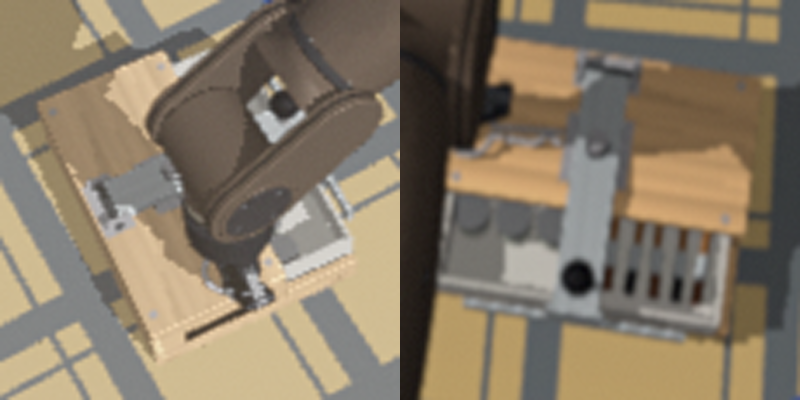

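The clip is fully out: in the right half its leg runs to (565,130) beside the bar, and the force is near zero. I'll lift it slightly, swing it 45° so it lies well away from the stud and fully on the deck, then put it down.

Call:
step_arm([
  [[0,0,0,-0.12,0],[0,0.12,-0.05,-0.12,0],[0,0.12,-0.05,0,0],[0,0.12,-0.05,0,0],[0,0,0,0,-0.75],[0,0,0,0,-0.75],[0,0,0,0,-0.75],[0,0,0,0,-0.75],[0,0,0,0,-0.75],[0,0,0,0,-0.75]],
])

```text
time: 6.48
eef_pos: [0.6304, 0.0913, 0.084]
tcp_rot: [-0.16, 0.987, 0.0, -0.0]
contact_force: [-0.1, 0.4, -1.2]
opening: 0.038
```

Call:
step_arm([
  [[0,0,0,0,-0.75],[0,0,0,0,-0.75],[0,0,0,0,-0.75],[0,0,0,0,-0.75],[0,0,0,0,-0.75],[0,0,0,0,-0.75],[0,0,0,0,0],[0,0,0,0,0]],
])

```text
time: 7.15
eef_pos: [0.6306, 0.0914, 0.084]
tcp_rot: [-0.348, 0.938, 0.0, -0.0]
contact_force: [0.2, -0.1, -0.5]
opening: 0.036
```

```bash
python3 look.py z7.png; python3 -c "
from h import *
plan(carr(-.015,.130,.074))"
```

```text
t 7.25 carr [-0.0157  0.1287  0.0841] z axis [-0. -0. -1.] open 0.037 F [-0.  -0.7 -1.1] q6 -2.3
turn units 0.0 shift before turning [-0.035  0.011  0.252] after [-0.035  0.011  0.252]
```

View pics/z7.png

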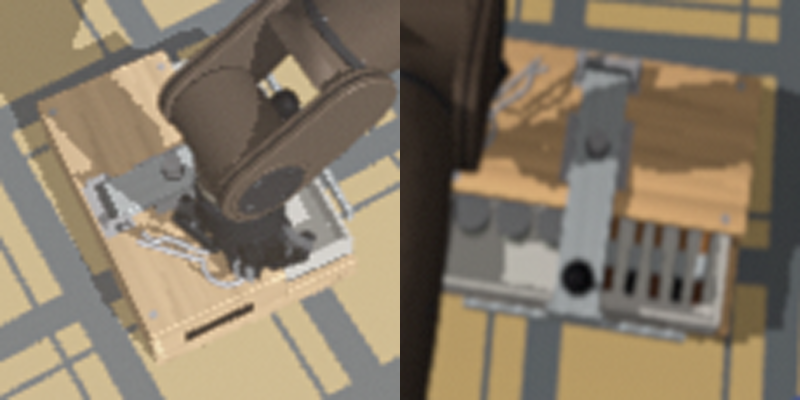

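The clip is out diagonally over the left of the deck: the legs run from (125,230) to (240,280) in the left half, well away from the stud. I'll lower it and release.

Call:
step_arm([
  [[0,0,0,0.14,0],[0,0,0,0.14,0],[0,0,0,0,0],[0,0,0,0,0],[0.2,0,0,0,0],[0.2,0,0,0,0],[0.2,0,0,0,0],[0.2,0,0,0,0]],
])

```text
time: 7.92
eef_pos: [0.6314, 0.0917, 0.0733]
tcp_rot: [-0.349, 0.937, -0.0, 0.0]
contact_force: [-0.1, -0.7, -0.3]
opening: 0.204
```

Call:
step_arm([
  [[0.2,0,0,-0.15,0],[0.2,0,0,-0.25,0],[0.2,0,0,-0.5,0],[0.2,0,0,-1,0],[0.2,0,0,-1,0],[0.2,0,0,-1,0],[0.65,0,0,-0.5,0.9],[0.65,0,0,0,0.9],[0.65,0,0,0,0.9],[0.65,0,0,0,0.9]],
])

```text
time: 8.75
eef_pos: [0.6315, 0.0917, 0.2515]
tcp_rot: [-0.196, 0.981, -0.0, 0.002]
contact_force: [0.1, -0.1, -0.4]
opening: 0.65
```

```bash
python3 look.py z8.png; python3 -c "
from h import *
plan(carr(-.118,0,.2),85.8)"
```

```text
t 8.85 carr [-0.0152  0.1289  0.2504] z axis [ 0.002 -0.    -1.   ] open 0.648 F [0.4 0.3 0.4] q6 -1.98
turn units 5.402 shift before turning [ 3.755 -1.703  1.256] after [ 2.571 -3.223  1.256]
```

View pics/z8.png

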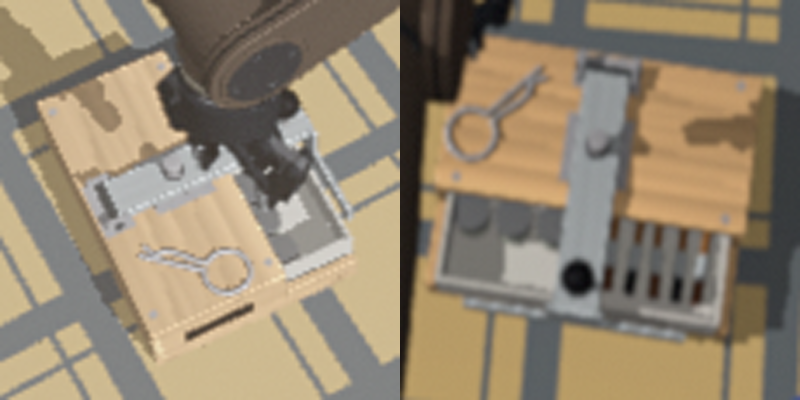

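The clip now lies flat on the left of the deck, with its loop at (470,132) in the right half, and the stud is empty. Next is the knob.

Call:
step_arm([
  [[0.65,0,0,0,0.9],[0.65,0,0,0,0.9],[0.65,0,0,0,0.9],[0.65,0,0,0,0.9],[0.65,0,0,0,0.9],[0.65,0,0,0,0.9],[0.65,0.52,-0.65,0,0],[0.65,0.52,-0.65,0,0],[0.65,0.52,-0.65,0,0],[0.65,0.52,-0.65,0,0]],
])

```text
time: 9.68
eef_pos: [0.5395, -0.0066, 0.2494]
tcp_rot: [0.035, 0.999, -0.0, 0.0]
contact_force: [-0.1, -0.4, 0.5]
opening: 0.652
```

Call:
step_arm([
  [[0.65,0.52,-0.62,0,0],[0.65,0,0,0.6,0],[0.65,0,0,0.6,0],[0.65,0,0,0,0],[0.65,0,0,0,0]],
])

```text
time: 10.1
eef_pos: [0.5171, -0.0291, 0.2003]
tcp_rot: [0.036, 0.999, 0.0, -0.001]
contact_force: [-0.1, -0.2, 0.9]
opening: 0.653
```

```bash
python3 -c "
from h import *
plan(carr(-.117,0,.094),85.8)"
```

```text
t 10.1 carr [-1.202e-01  1.000e-04  2.003e-01] z axis [-0.003  0.001 -1.   ] open 0.653 F [-0.1 -0.2  0.9] q6 -1.75
turn units 0.014 shift before turning [-0.088 -0.005  2.656] after [-0.088 -0.005  2.656]
```

Call:
step_arm([
  [[0.65,-0.06,0,0.44,0],[0.65,0,0,0.44,0],[0.65,0,0,0.44,0],[0.65,0,0,0.44,0],[0.65,0,0,0.44,0],[0.65,0,0,0.44,0],[0.65,0,0,0,0],[0.65,0,0,0,0]],
])

```text
time: 10.77
eef_pos: [0.521, -0.0292, 0.0962]
tcp_rot: [0.036, 0.999, -0.0, 0.0]
contact_force: [-0.4, -0.1, -0.2]
opening: 0.649
```

```bash
python3 look.py z9.png; python3 -c "
from h import *
plan(carr(-.117,0,.094),85.8)"
```

```text
t 10.87 carr [-0.1153  0.      0.0975] z axis [ 0.003 -0.001 -1.   ] open 0.649 F [0.2 0.3 0.2] q6 -1.75
turn units 0.011 shift before turning [ 0.044 -0.     0.088] after [ 0.044 -0.     0.088]
```

View pics/z9.png

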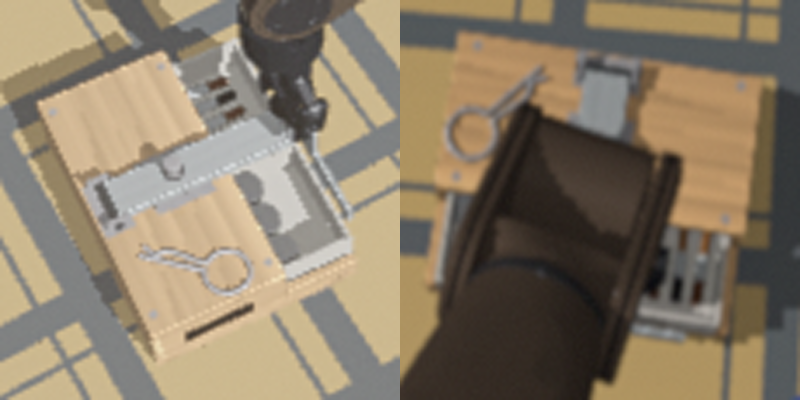

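The fingers are around the knob at about (310,115) in the left half. I'll close on it.

Call:
step_arm([
  [[0.65,0,0,0.05,0],[0.25,0,0,0,0],[0.25,0,0,0,0],[0.25,0,0,0,0],[0.25,0,0,0,0],[0.25,0,0,0,0],[0.25,0,0,0,0]],
], squeeze=40)

```text
time: 11.45
eef_pos: [0.5209, -0.0284, 0.0945]
tcp_rot: [0.037, 0.999, 0.001, 0.001]
contact_force: [-1.4, 5.7, 6.3]
opening: 0.326
```

```bash
python3 - <<'E'
from h import *
s=get_state();print(s["time"],s["opening"],np.round(s["contact_force"],1),tocarr(s["eef_pos"]).round(4))
a0=np.arctan2(40,186)
pr=None
for th in np.radians(np.arange(0,91,7.5)):
    x=68-190.3*np.cos(a0+th); z=76+190.3*np.sin(a0+th)
    if pr: print(round(np.degrees(th),1),"dx,dz mm",round(x-pr[0],1),round(z-pr[1],1),"units toolx,z",round(-(x-pr[0])/40,2),round(-(z-pr[1])/40,2))
    pr=(x,z)
E
```

```text
11.45 0.32572148702959974 [-1.4  5.7  6.3] [-0.1165  0.0011  0.0945]
7.5 dx,dz mm 6.8 23.9 units toolx,z -0.17 -0.6
15.0 dx,dz mm 9.9 22.8 units toolx,z -0.25 -0.57
22.5 dx,dz mm 12.8 21.4 units toolx,z -0.32 -0.53
30.0 dx,dz mm 15.5 19.5 units toolx,z -0.39 -0.49
37.5 dx,dz mm 17.9 17.3 units toolx,z -0.45 -0.43
45.0 dx,dz mm 20.0 14.8 units toolx,z -0.5 -0.37
52.5 dx,dz mm 21.7 12.1 units toolx,z -0.54 -0.3
60.0 dx,dz mm 23.1 9.2 units toolx,z -0.58 -0.23
67.5 dx,dz mm 24.1 6.1 units toolx,z -0.6 -0.15
75.0 dx,dz mm 24.7 2.9 units toolx,z -0.62 -0.07
82.5 dx,dz mm 24.9 -0.4 units toolx,z -0.62 0.01
90.0 dx,dz mm 24.6 -3.6 units toolx,z -0.62 0.09
```

Call:
step_arm([
  [[0.25,-0.08,0,-0.3,0],[0.25,-0.09,0,-0.3,0],[0.25,-0.12,0,-0.29,0],[0.25,-0.13,0,-0.28,0],[0.25,0,0,0,0]],
])

```text
time: 11.87
eef_pos: [0.5367, -0.0295, 0.1411]
tcp_rot: [0.037, 0.999, 0.001, -0.002]
contact_force: [-2.9, 5.4, 1.3]
opening: 0.325
```

```bash
python3 look.py z10.png; python3 -c "
from h import *
plan(carr(-.117+.0167,0,.0945+.0467),85.8)"
```

```text
t 11.97 carr [-0.1008  0.0011  0.1407] z axis [-0.003  0.002 -1.   ] open 0.329 F [-1.5  6.4  0.1] q6 -1.74
turn units 0.002 shift before turning [-0.013 -0.027 -0.013] after [-0.013 -0.027 -0.013]
```

View pics/z10.png

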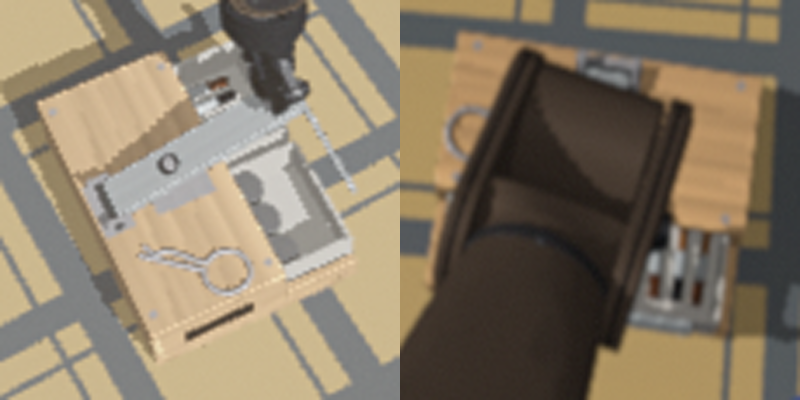

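The bar is rising with the knob: its stud hole now shows empty at (168,163) and the forces are small. I'll carry on along the arc.

Call:
step_arm([
  [[0.25,-0.16,0,-0.27,0],[0.25,-0.16,0,-0.26,0],[0.25,-0.19,0,-0.25,0],[0.25,-0.2,0,-0.24,0],[0.25,-0.22,0,-0.22,0],[0.25,-0.23,0,-0.21,0],[0.25,-0.25,0,-0.19,0],[0.25,-0.25,0,-0.18,0],[0.25,0,0,0,0]],
])

```text
time: 12.72
eef_pos: [0.6045, -0.0342, 0.2136]
tcp_rot: [0.036, 0.999, 0.001, 0.0]
contact_force: [1.7, 5.2, -2.2]
opening: 0.323
```

```bash
python3 look.py z11.png; python3 - <<'E'
from h import *
a0=np.arctan2(40,186);th=np.radians(45)
plan(carr(.0005+.068-.1903*np.cos(a0+th),0,.0545+.1903*np.sin(a0+th)),85.8)
E
```

```text
t 12.82 carr [-0.0327  0.0014  0.2135] z axis [ 0.002  0.003 -1.   ] open 0.325 F [ 1.6  6.1 -3.8] q6 -1.72
turn units 0.007 shift before turning [ 0.051 -0.034 -0.021] after [ 0.051 -0.034 -0.021]
```

View pics/z11.png

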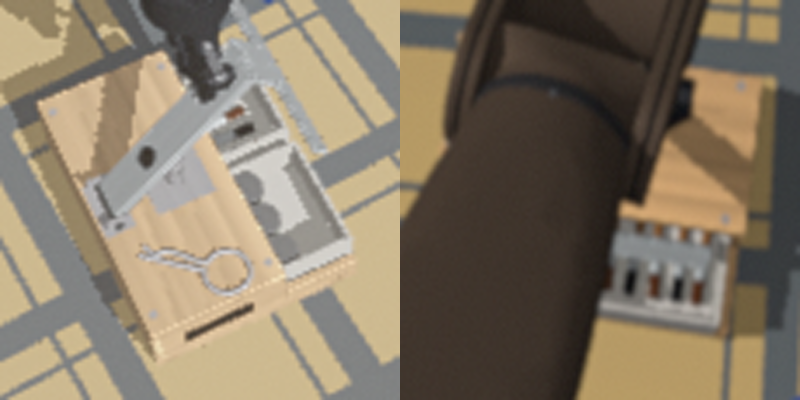

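Call:
step_arm([
  [[0.25,-0.25,0,-0.16,0],[0.25,-0.26,0,-0.15,0],[0.25,-0.28,0,-0.12,0],[0.25,-0.29,0,-0.11,0],[0.25,-0.3,0,-0.08,0],[0.25,-0.3,0,-0.07,0],[0.25,-0.31,0,-0.04,0],[0.25,-0.31,0,-0.03,0],[0.25,0,0,0,0]],
])

```text
time: 13.57
eef_pos: [0.6971, -0.0406, 0.244]
tcp_rot: [0.036, 0.999, 0.002, 0.001]
contact_force: [1.0, 6.0, -3.8]
opening: 0.282
```

Call:
step_arm([
  [[0.25,-0.31,0,0,0],[0.25,-0.31,0,0.01,0],[0.25,-0.31,0,0.04,0],[0.25,-0.31,0,0.05,0],[0.25,0,0,0,0],[0.25,0,0,0,0]],
])

```text
time: 14.07
eef_pos: [0.7452, -0.0468, 0.2402]
tcp_rot: [0.037, 0.999, -0.001, 0.001]
contact_force: [-0.6, 0.6, 0.9]
opening: 0.252
```

```bash
python3 look.py z12.png; python3 - <<'E'
from h import *
a0=np.arctan2(40,186);th=np.radians(90)
plan(carr(.0005+.068-.1903*np.cos(a0+th),0,.0545+.1903*np.sin(a0+th)),85.8)
E
```

```text
t 14.17 carr [ 0.1078 -0.0005  0.2402] z axis [ 0.001 -0.001 -1.   ] open 0.253 F [-1.2 -0.4  0.2] q6 -1.69
turn units -0.001 shift before turning [-0.017  0.012 -0.009] after [-0.017  0.012 -0.009]
```

View pics/z12.png

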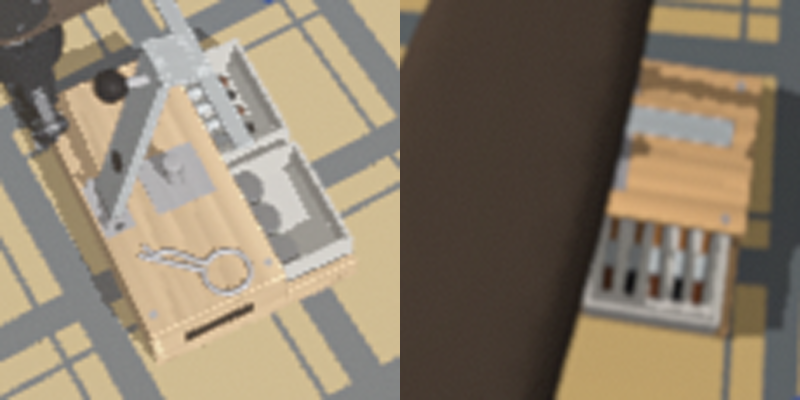

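The grip slipped at about 60°. The knob is at (110,87) in the left half and the gripper is behind it. I'll measure the bar angle.

```bash
cat >> h.py <<'E'
def barang(c,lo=70,guess=None,r=9):
    g=c["pixels"].max(-1).astype(int); m=np.zeros_like(g,bool); x0,y0=guess
    m[y0-r:y0+r,x0-r:x0+r]=g[y0-r:y0+r,x0-r:x0+r]<lo
    v,u=np.nonzero(m); u,v=u.mean(),v.mean()
    o,d=ray(c,u,v); s=((STUD-o)@CY)/(d@CY); q=tocarr(o+s*d)
    ang=np.degrees(np.arctan2(q[2]-.076,-(q[0]-.068))-np.arctan2(40,186)); print("knob px",u,v,m.sum(),"carr",q.round(4),"r",np.hypot(q[0]-.068,q[2]-.076).round(4),"angle",ang.round(1))
    return q
E
python3 - <<'E'
from h import *
c=grab("scene"); barang(c,guess=(192,184))
E
```

```text
knob px 191.09615384615384 183.90384615384616 52 carr [0.0439 0.     0.267 ] r 0.1926 angle 70.7
```

The bar stands at about 71°. I'll finish the swing by pushing the front edge of the crosspiece backwards with closed fingers. First I'll go up, over and down in front of it.

Call:
step_arm([
  [[0.25,0,0,-0.6,0],[0,0,0,-0.8,0],[0,0,0,-0.8,0],[0,0.2,0,-0.1,0],[0,0.7,0,0,0],[0,0.9,0,0,0],[0,0.9,0,0,0],[0,0.9,0,0,0],[0,0.8,0,0,0],[0,0,0,0,0]],
])

```text
time: 15.05
eef_pos: [0.5634, -0.0318, 0.3307]
tcp_rot: [0.036, 0.999, -0.0, -0.002]
contact_force: [-0.1, -0.7, -1.0]
opening: 0.002
```

```bash
python3 look.py z13.png; python3 - <<'E'
from h import *
c=grab("scene"); barang(c,guess=(192,184))
plan(carr(-.068,0,.238),85.8)
E
```

```text
knob px 191.18 183.94 50 carr [ 0.0437 -0.      0.2667] r 0.1922 angle 70.6
t 15.2 carr [-0.0684 -0.      0.3322] z axis [ 0.002 -0.001 -1.   ] open -0.004 F [0.1 0.9 0.2] q6 -1.73
turn units -0.001 shift before turning [-4.000e-03  2.000e-03  2.354e+00] after [-4.000e-03  2.000e-03  2.354e+00]
```

View pics/z13.png

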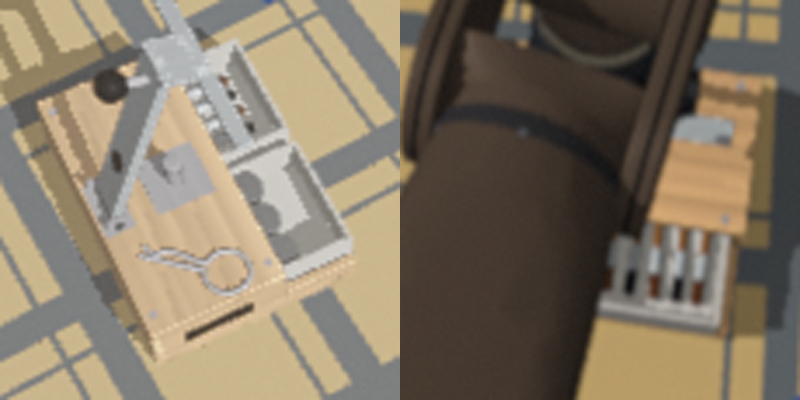

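Call:
step_arm([
  [[0,0,0,0.6,0],[0,0,0,0.6,0],[0,0,0,0.6,0],[0,0,0,0.55,0],[0,-0.2,0,0,0],[0,-0.2,0,0,0],[0,-0.2,0,0,0],[0,-0.2,0,0,0],[0,-0.2,0,0,0],[0,0,0,0,0]],
])

```text
time: 16.03
eef_pos: [0.6121, -0.0364, 0.2409]
tcp_rot: [0.037, 0.999, -0.001, 0.003]
contact_force: [0.0, -0.2, 1.0]
opening: -0.0
```

```bash
python3 look.py z14.png; python3 - <<'E'
from h import *
c=grab("scene"); barang(c,guess=(189,186))
plan(carr(.013,0,.238),85.8)
E
```

```text
knob px 182.32432432432432 187.32432432432432 37 carr [ 0.0713 -0.      0.2681] r 0.1921 angle 78.8
t 16.18 carr [-2.680e-02 -1.000e-04  2.387e-01] z axis [ 0.003 -0.001 -1.   ] open -0.001 F [-0.1 -0.1  0.9] q6 -1.72
turn units 0.002 shift before turning [-0.994  0.001  0.021] after [-0.994  0.002  0.021]
```

View pics/z14.png

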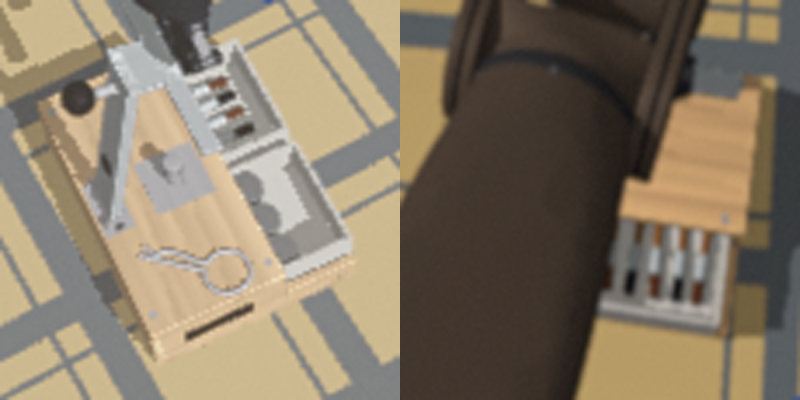

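The push works: the bar is at about 79°, with the knob at (77,97). I'll push the remaining 4 cm.

Call:
step_arm([
  [[0,-0.2,0,0,0],[0,-0.2,0,0,0],[0,-0.2,0,0,0],[0,-0.2,0,0,0],[0,-0.18,0,0,0],[0,0,0,0,0],[0,0,0,0,0]],
])

```text
time: 16.77
eef_pos: [0.6524, -0.0393, 0.2447]
tcp_rot: [0.037, 0.999, -0.001, 0.007]
contact_force: [-2.5, -0.3, 15.9]
opening: 0.005
```

```bash
python3 look.py z15.png; python3 - <<'E'
from h import *
c=grab("scene"); barang(c,guess=(173,191))
plan(carr(.013,0,.238),85.8)
E
```

```text
knob px 169.7058823529412 193.49019607843138 51 carr [ 0.1112 -0.      0.2634] r 0.1923 angle 90.9
t 16.92 carr [ 0.0152 -0.0003  0.2441] z axis [ 0.013 -0.003 -1.   ] open 0.0 F [0.1 0.2 1.7] q6 -1.71
turn units 0.002 shift before turning [0.056 0.007 0.151] after [0.056 0.007 0.151]
```

View pics/z15.png

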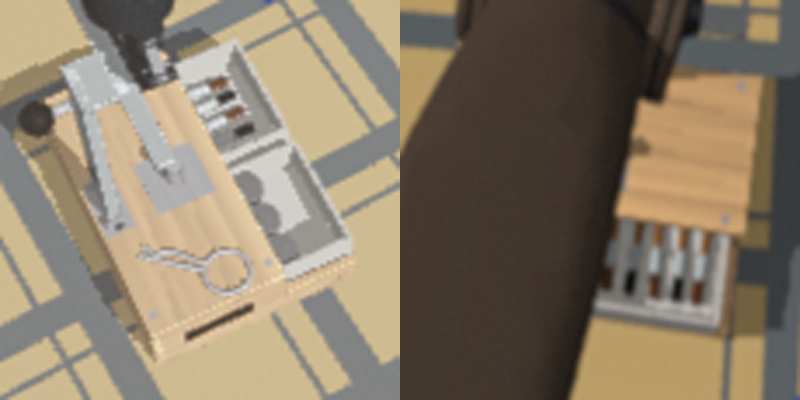

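The bar measures about 91°, upright. The hinge force was brief and has gone. I'll back off in front, then turn 90° for the tray wall.

Call:
step_arm([
  [[0,0.2,0,0,0],[0,0.5,0,0,0],[0,0.8,0,0,0],[0,0.8,0,0,0],[0,0.8,0,0,0],[0,0.8,0,0,0],[0.3,0,0,0,1],[0.3,0,0,0,1],[0.3,0,0,0,1],[0.3,0,0,0,1]],
])

```text
time: 17.75
eef_pos: [0.4921, -0.0272, 0.2365]
tcp_rot: [0.212, 0.977, 0.0, -0.0]
contact_force: [0.8, -0.1, 0.1]
opening: 0.3
```

Call:
step_arm([
  [[0.3,0,0,0,1],[0.3,0,0,0,1],[0.3,0,0,0,1],[0.3,0,0,0,1],[0.3,0,0,0,1],[0.3,0,0,0,1],[0.3,0,0,0,1],[0.3,0,0,0,1],[0.3,0,0,0,1],[0.3,0,0,0,1]],
])

```text
time: 18.58
eef_pos: [0.4924, -0.0273, 0.2363]
tcp_rot: [0.605, 0.796, -0.0, -0.0]
contact_force: [0.7, 0.6, -0.6]
opening: 0.301
```

Call:
step_arm([
  [[0.3,0,0,0,1],[0.3,0,0,0,1],[0.3,0,0,0,1],[0.3,0,0,0,1],[0.3,0,0,0,0],[0.3,0,0,0,0]],
])

```text
time: 19.08
eef_pos: [0.4923, -0.0273, 0.2366]
tcp_rot: [0.732, 0.682, -0.0, -0.0]
contact_force: [-0.2, 0.1, 0.6]
opening: 0.305
```

```bash
python3 look.py z16.png; python3 - <<'E'
from h import *
c=grab("scene"); barang(c,guess=(170,193))
plan(carr(-.123,.067,.1),-4.2)
d=grab("top"); P=cloud(d); Q=(P-STUD); q=np.stack([Q@CX,Q@CY,P[...,2]],-1)
# front wall top of the pots tray: points with z .045-.06, y .02.. .11, x<-.06
for n,k in(("scene",c),("top",d)):
    P=cloud(k);Q=P-STUD;q=np.stack([Q@CX,Q@CY,P[...,2]],-1).reshape(-1,3)
    m=(q[:,2]>.040)&(q[:,2]<.065)&(q[:,0]<-.085)&(q[:,0]>-.15)&(abs(q[:,1]-.067)<.05)
    print(n,m.sum(),np.median(q[m],0).round(4) if m.any() else "")
E
```

```text
knob px 169.52083333333334 193.60416666666666 48 carr [ 0.1118 -0.      0.2632] r 0.1922 angle 91.0
t 19.23 carr [-1.45e-01  1.00e-04  2.37e-01] z axis [-0.  0. -1.] open 0.303 F [-0.8  0.1  0.3] q6 -0.19
turn units 0.017 shift before turning [1.672 0.553 3.425] after [1.673 0.551 3.425]
scene 58 [-0.1204  0.0674  0.052 ]
top 0
```

View pics/z16.png

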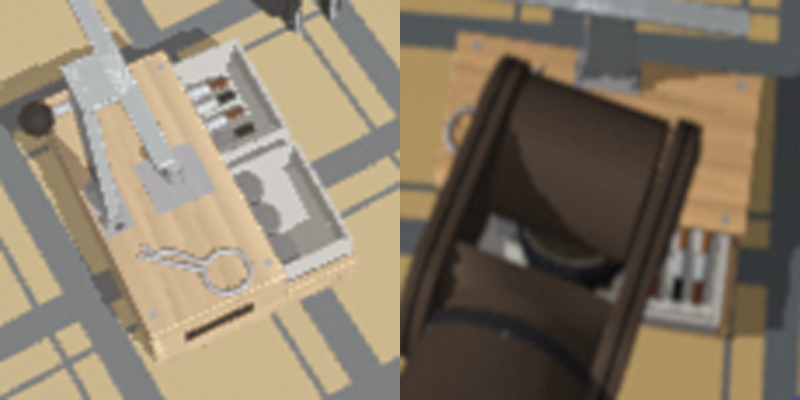

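The bar holds at 91°. The front wall of the pots tray measures carrier x ≈ -0.12, y ≈ 0.067, top 0.052, which agrees with its home position. I'll move over it.

Call:
step_arm([
  [[0.35,0.42,0.14,0.3,0],[0.35,0.42,0.14,0.6,0],[0.35,0.42,0.14,0.6,0],[0.35,0.41,0.13,0.6,0],[0.35,0,0,0.6,0],[0.35,0,0,0.6,0],[0.35,0,0,0.1,0],[0.35,0,0,0,0],[0.35,0,0,0,0]],
])

```text
time: 20.03
eef_pos: [0.5199, 0.0375, 0.1022]
tcp_rot: [0.732, 0.681, 0.0, 0.0]
contact_force: [0.3, -1.3, -0.0]
opening: 0.349
```

```bash
python3 look.py z17.png; python3 - <<'E'
from h import *
plan(carr(-.123,.067,.03),-4.2)
E
```

```text
t 20.13 carr [-0.1214  0.0666  0.1034] z axis [ 0.004 -0.    -1.   ] open 0.349 F [ 0.   0.9 -0.3] q6 -0.05
turn units -0.001 shift before turning [ 0.009 -0.046  1.836] after [ 0.009 -0.046  1.836]
```

View pics/z17.png

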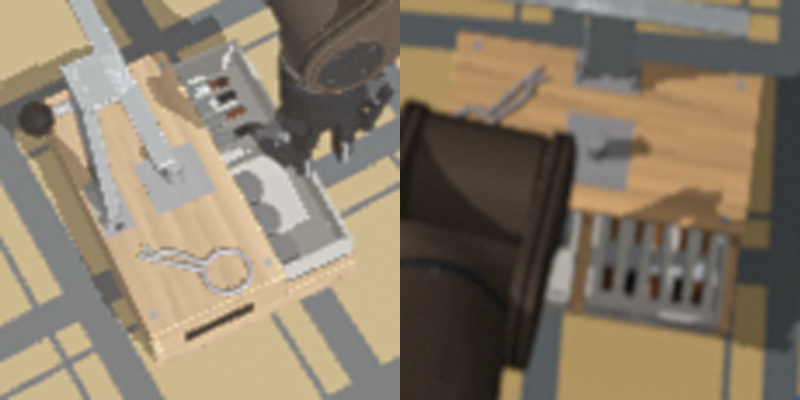

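The fingers hang over the front wall (left half, tips at about (300,165) and (345,155)). Going down.

Call:
step_arm([
  [[0.35,0,-0.03,0.3,0],[0.35,0,0,0.3,0],[0.35,0,0,0.3,0],[0.35,0,0,0.3,0],[0.35,0,0,0.3,0],[0.35,0,0,0.2,0],[0.35,0,0,0.1,0],[0.35,0,0,0,0]],
])

```text
time: 20.8
eef_pos: [0.517, 0.0379, 0.0277]
tcp_rot: [0.733, 0.681, -0.001, -0.001]
contact_force: [0.2, -0.2, -0.1]
opening: 0.349
```

```bash
python3 look.py z18.png; python3 - <<'E'
from h import *
plan(carr(-.123,.067,.03),-4.2)
E
```

```text
t 20.9 carr [-0.1239  0.0669  0.0293] z axis [ 0. -0. -1.] open 0.349 F [ 0.7 -0.2 -0.3] q6 -0.05
turn units 0.002 shift before turning [ 0.003  0.024 -0.018] after [ 0.003  0.024 -0.018]
```

View pics/z18.png

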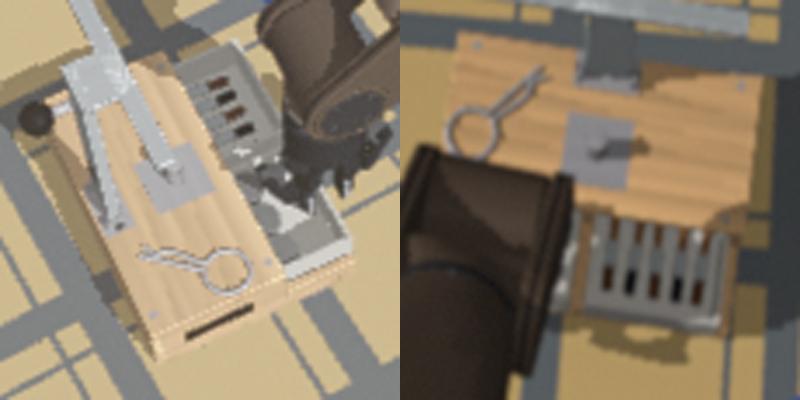

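The fingers straddle the front wall, one inside and one outside. I'll close.

Call:
step_arm([
  [[0,0,0,0,0],[0,0,0,0,0],[0,0,0,0,0],[0,0,0,0,0],[0,0,0,0,0],[0,0,0,0,0],[0,0,0,0,0]],
], squeeze=50)

```text
time: 21.48
eef_pos: [0.519, 0.0377, 0.0303]
tcp_rot: [0.732, 0.681, 0.001, 0.001]
contact_force: [0.1, 1.0, 5.2]
opening: 0.037
```

```bash
python3 - <<'E'
from h import *
p=tocarr(get_state()["eef_pos"]); plan(carr(p[0]-.06,p[1],p[2]),-4.2)
E
```

```text
t 21.48 carr [-0.1232  0.0669  0.0303] z axis [ 0.002 -0.    -1.   ] open 0.037 F [0.1 1.  5.2] q6 -0.05
turn units 0.004 shift before turning [ 1.0e-03 -1.5e+00 -3.0e-03] after [-0.    -1.5   -0.003]
```

Call:
step_arm([
  [[0,0,-0.1,0,0],[0,0,-0.15,0,0],[0,0,-0.15,0,0],[0,0,-0.15,0,0],[0,0,-0.15,0,0],[0,0,0,0,0]],
])

```text
time: 21.98
eef_pos: [0.4904, 0.0397, 0.0303]
tcp_rot: [0.733, 0.681, 0.001, 0.001]
contact_force: [3.0, -1.2, 5.3]
opening: 0.037
```

Call:
step_arm([
  [[0,0,-0.15,0,0],[0,0,-0.15,0,0],[0,0,-0.15,0,0],[0,0,-0.15,0,0],[0,0,-0.15,0,0],[0,0,-0.05,0,0],[0,0,0,0,0],[0,0,0,0,0]],
])

```text
time: 22.65
eef_pos: [0.4584, 0.0421, 0.0298]
tcp_rot: [0.733, 0.681, 0.0, 0.0]
contact_force: [1.4, -0.6, 6.0]
opening: 0.032
```

```bash
python3 look.py z19.png; python3 - <<'E'
from h import *
plan(carr(-.183,.067,.03),-4.2)
E
```

```text
t 22.75 carr [-0.184   0.0668  0.0298] z axis [-0. -0. -1.] open 0.038 F [ 0.9 -1.   7.9] q6 -0.06
turn units 0.0 shift before turning [ 0.004  0.026 -0.006] after [ 0.004  0.026 -0.006]
```

View pics/z19.png

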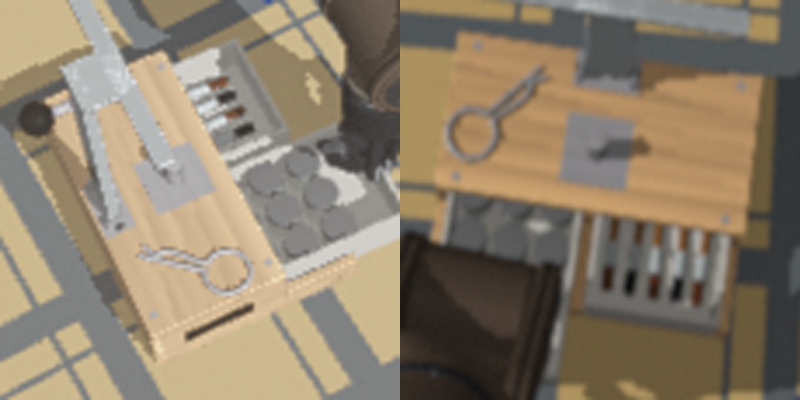

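The tray has come out about 6 cm with the pots in place, the brush tray hasn't moved and the clip is still on the deck. I'll release and go up.

Call:
step_arm([
  [[0.25,0,0,0,0],[0.25,0,0,0,0],[0.25,0,0,0,0],[0.25,0,0,0,0],[0.25,0,0,-0.2,0],[0.25,0,0,-0.4,0],[0.25,0,0,-0.7,0],[0.25,0,0,-0.9,0],[0.25,0,0,-0.9,0],[0.25,0,0,-0.9,0]],
])

```text
time: 23.58
eef_pos: [0.4573, 0.0423, 0.1909]
tcp_rot: [0.732, 0.681, -0.0, -0.001]
contact_force: [1.7, 0.1, -0.4]
opening: 0.249
```

Call:
step_arm([
  [[0.25,0,0,-0.9,0],[0.25,0.8,0,0,0],[0.25,0.9,0,0,0],[0.25,0.9,0,0,0],[0.25,0.9,0,0,0],[0.25,0.9,0,0,0],[0.25,0.9,0,0,0],[0.25,0.9,0,0,0],[0.25,0.9,0,0,0],[0.25,0,0,0,0]],
])

```text
time: 24.42
eef_pos: [0.4781, 0.3302, 0.2254]
tcp_rot: [0.731, 0.682, 0.0, -0.001]
contact_force: [-0.8, -1.0, 0.2]
opening: 0.252
```

```bash
python3 look.py z20.png; python3 - <<'E'
from h import *
plan(carr(-.183,.067,.03))
c=grab("scene","scene_end.png");d=grab("top","top_end.png"); barang(c,guess=(170,193))
for n,k in(("scene",c),("top",d)):
    P=cloud(k);Q=P-STUD;q=np.stack([Q@CX,Q@CY,P[...,2]],-1).reshape(-1,3)
    for y0 in(.067,-.067):
        m=(q[:,2]>.044)&(q[:,2]<.062)&(q[:,0]<-.07)&(q[:,0]>-.22)&(abs(q[:,1]-y0)<.045)
        if m.any(): print(n,y0,m.sum(),"x min/5%",q[m,0].min().round(4),np.percentile(q[m,0],5).round(4),"z by x:",[ (x,np.median(q[m&(abs(q[:,0]-x)<.012),2]).round(4)) for x in(-.18,-.13,-.1,-.08) if (m&(abs(q[:,0]-x)<.012)).any()])
E
```

```text
t 24.52 carr [-0.185   0.3517  0.225 ] z axis [-0.001 -0.001 -1.   ] open 0.249 F [ 0.8 -0.6 -0. ] q6 0.49
turn units 0.0 shift before turning [-7.112  0.038  4.883] after [-7.112  0.038  4.883]
knob px 169.68253968253967 193.4920634920635 63 carr [ 0.1113 -0.      0.2634] r 0.1923 angle 90.9
scene 0.067 375 x min/5% -0.1861 -0.1832 z by x: [(-0.18, np.float64(0.0521)), (-0.13, np.float64(0.0494)), (-0.1, np.float64(0.0491)), (-0.08, np.float64(0.0493))]
scene -0.067 39 x min/5% -0.123 -0.1227 z by x: [(-0.13, np.float64(0.0528))]
top 0.067 585 x min/5% -0.187 -0.1854 z by x: [(-0.18, np.float64(0.0526)), (-0.13, np.float64(0.0491)), (-0.1, np.float64(0.049)), (-0.08, np.float64(0.049))]
top -0.067 69 x min/5% -0.1253 -0.1247 z by x: [(-0.13, np.float64(0.0528))]
```

View pics/z20.png

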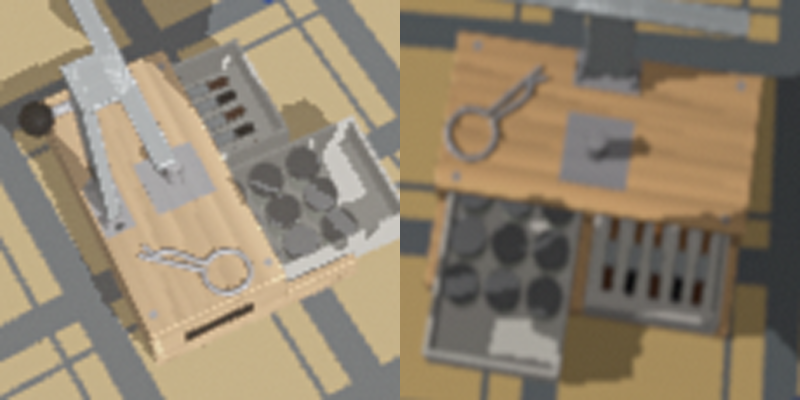

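View pics/top_end.png

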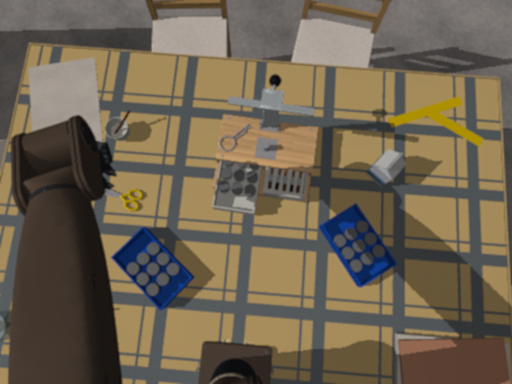

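The end pictures show the tray front at carrier x ≈ -0.185, about 60–61 mm out, with level heights. The clip is flat on the deck, the bar is upright with the knob at top-view (275,80), and the scissors, cup and carton are where they were. Handing in.

```bash
python3 -c "
from h import *
print(sign_off())"
```

```text
the job is handed in; nothing more can be done
None
```

The job is done and handed in at about 24.5 s, in the order asked, with the robot well clear of everything. I could see no failed checks at the end.

- **Clip:** I pulled it sideways out of the stud. It lies flat on the left of the deck, several centimetres from the stud, and the stud is empty in both views.
- **Lock bar:** It stands at about 91°, and the reading was the same in three looks after I let go. My grip on the knob slipped at about 70°. I finished the swing by pushing the crosspiece with closed fingers, and the highest force I read there was about 16 N, briefly.
- **Pots tray:** It is out about 60–61 mm; the two views put its front edge at -0.183 and -0.186 m, against -0.125 m at home. The pot tops are level to about half a millimetre, and all the pots in view stand upright.
- **Everything else:** The brush tray front is still at its home place, about -0.123 to -0.125 m. The carton, cup, scissors and blue trays look unmoved in the final top picture, but I only compared them by eye.

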